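Square up kiln props on the gauge rail

TASK

Square up the four square kiln props for matching: push steadily on the back of the last one, touching none of the other three, so that the row slides along the rail as one train until it is fully home against the steel end stop with no gaps. Then push the blue catch round until it stands square across the channel behind the row. Just push, lift nothing, and leave the other things on the bench where they are.

Things in the scene. Friction and masses are not known exactly. Their poses are not given: they have to be found in the camera images.
- rail: Fixed grey laminate gauge rail flat on the table, yaw within 0.45 rad of zero. Origin: on the channel's centre line at the board's underside (table level). y runs along the channel towards the steel end stop, x across it (away from the robot at zero yaw), z up. Board x -65 to +95, y -210 to +210 mm, 18 mm thick; its top is the channel's floor (z = 18 mm).
- mouth (a point): Middle of the channel's open end, on its floor (rail frame 0, -200, 18 mm). Two dark guide strips run from here (y -200) to y +200 mm: each 10 mm wide and 12 mm tall (tops at rail z = 30 mm), inner faces at x = -21.5 and +21.5 mm.
- stop_face (a point): On the channel floor at the middle of the end stop's inner face (rail frame 0, 190, 18 mm). The stop is a steel block 70 mm wide, top at z = 68 mm. With the row fully home the prop centres lie 20, 60, 100 and 140 mm before this face, the row's back face 160 mm.
- prop1: Front (nearest the stop) square buff kiln prop, 40 x 40 x 45 mm tall, about 0.12 kg, dark dot on top; origin at the centre of its underside, z up, sides along the rail's axes. The four props start as one touching row in the channel with the front one 60 to 130 mm short of the stop.
- prop2: Second square buff kiln prop, 40 x 40 x 45 mm tall, about 0.12 kg, dark dot on top; origin at the centre of its underside, z up, sides along the rail's axes. 
- prop3: Third square buff kiln prop, 40 x 40 x 45 mm tall, about 0.12 kg, dark dot on top; origin at the centre of its underside, z up, sides along the rail's axes. 
- prop4: Last square buff kiln prop, 40 x 40 x 45 mm tall, about 0.12 kg, dark dot on top; origin at the centre of its underside, z up, sides along the rail's axes. Its back face, looking along the rail's -y, is free; the channel behind it is empty. The row slides with 2 to 8 N; pushed 15 to 25 mm above the channel floor it does not tip.
- catch (a joint): Angle (rad) of the blue swing catch. 0: it lies beside the channel, on its -x side, pointing along the rail's -y; it grows anticlockwise seen from above to its limit 1.57, where it points along rail +x, square across the channel, about 6 mm behind a row that is home. Starts between -0.35 and 0.1 (lower limit -0.4), stays where it is left, needs about 1 N at its end.
- catch_pivot (a point): Upright pivot axis of the catch, at mid-height of its bar (rail frame -50, 18, 40 mm). The bar is 12 mm wide, reaches 85 mm from the pivot, and spans rail z = 33 to 47 mm, 3 mm above the guide strips.
- catch_end (a point): Centre of the top of the small blue upright peg on the catch's bar, 77 mm from the pivot: 12 mm diameter, 16 mm tall above the bar, top at rail z = 63 mm.
- stub: Loose round kiln prop, 32 mm diameter, 36 mm tall, on the board's ledge beyond the far guide strip; origin under its centre. Leave alone.
- jar: Loose pink glaze jar with white cap, 64 mm diameter, 75 mm tall, on the table beyond the rail; origin under its centre. Leave alone.
- brush: Loose brush, 180 mm long, lying beyond the rail. Leave alone.
- vase: Loose grey clay vase, 84 mm diameter, 105 mm tall, right of the rail; origin under its centre. Leave alone.
- mug: Loose blue mug, 80 mm diameter, 85 mm tall, left of the rail; origin under its centre. Leave alone.
- modeller: Loose wooden modelling tool, 200 mm long, lying left of the rail. Leave alone.
Mind the look-alikes: they are no part of the job. What is shaped like the prop4 but yellow is not meant. What is shaped like the prop3 but red is not meant.

How it is judged:
By the outcome, as a careful person would: the job done as asked, in the order asked, and still so for the second after the job is handed in, with the robot touching nothing.
It also fails if it takes over 51 s, if anything falls off the work surface, if the arm or the gripper's body presses on something with over 40 N, if the wrist force passes 120 N, or if a joint passes its speed limit or range.

ROBOT

A 6-joint arm with a two-finger parallel gripper is mounted at the origin on the work surface. World frame = base frame: x ahead of the robot, y to its left, z up, the work surface at z = 0. Lengths are in mm, angles in rad, forces in N, time in s.
With the tool pointing down it reaches from about 375 to 925 mm from the base axis. Payload 5.7 kg.
Tool frame: the origin (TCP) lies midway between the tips of the shut fingers; the grasp point (between the pads) lies env.tcp_to_grasp behind it (env.tcp_to_grasp is the distance from the TCP to the grasp point, in mm); z points along the fingers, y is the direction in which the jaws open and shut (so a half turn about z gives the same grasp; the last joint's range is limited). The gripper opens to 88 mm and grips with 3 to 60 N. Pads are 20 mm wide; open, the fingers measure 115 mm over their backs; the gripper's body (75 mm by 178 mm) begins 61 mm behind the grasp point.
Start: joints at [1.124, 0.359, 1.51, -0, 1.272, -0.115], TCP at [195.437, 567.241, 195.823] pointing down, gripper open.
Joint ranges: [-2.97, 2.97], [-1.01, 2.36], [0.21, 2.38], [-0.96, 4.11], [0.2, 2.71], [-2.98, 2.98]. Speed limits (rad/s): [2.39, 2.39, 3.14, 3.14, 3.14, 3.14].

INTERFACE

Orientations are given as a unit quaternion [x, y, z, w].
In Python, from plant import env gives the robot as it stands.
- The arm moves only by the tool play_rows, never from a script. Its argument "steps" is a list of rows, each a list of 7 numbers: the shift along the tool's x, y, z in units of 50 mm (1.0 is 50 mm), then the turn, a rotation vector about the tool's x, y, z in units of 8 degrees (1.0 is 8 degrees), then the opening in per cent of the stroke, from 0 (shut) to 100 (fully open). A call has 1 to 5 rows; each row shifts and turns the commanded pose from where the row before left it, along the tool's axes as they then stand; what a row does not reach is not made up. A row lasts 1/8 s, in which the tool goes at most 62.5 mm and 10.7 degrees, less where a joint would pass 70% of its speed; a pose out of reach is approached as far as the arm can. A call is refused whole if a number of a shift passes 1 or a number of a turn 1, either way. A call with a gripper value outside its range is refused whole. The fingers move at their own pace and stop on an object; "newtons" is the grip in N (left out, the last holds). Time passes only in rows, so rows that do not move let the fingers close. It gives the time, the measured TCP pose, the force and the opening at its end, in the units of the state.
- env.observe(): the state, without advancing time (a new reading comes with each control period).
- env.snapshot(name): name is "side" or "top"; returns a dict with "color" (384x512x3 uint8, red, green, blue), "range_z" (384x512 float32, mm along the optical axis (not along the pixel's ray), 0 where there is no reading), "intrinsics" (3x3 intrinsics, pixels), "dist" ([k1, k2, p1, p2, k3] as OpenCV has them; the pictures are not rectified), "eye" and "attitude" of the camera in the world. Camera axes: x right, y down, z forward; pixel columns grow to the right and rows downward; lengths in mm; the calibration is good to about 2 mm. A picture is of the moment at which its call begins.
- env.hand_in(): hands the job in, once; it reports no verdict.
Trained networks look in a picture, given as the dict that the camera call returned (one of the last four; its "shot" number tells which), for a name from the list of things; names that differ only in an ending like _2 or _b are one class to them, and where a whole thing is asked for, a point or a joint stands for the part that bears it (a point fixed in the world has none). Each returns a list of dicts, best first, with "score" (0 to 1); they miss things now and then, are a little off and sometimes report something else, mostly with a low value. They report only what shows in the picture. A call takes as long as a camera call. They do not tell look-alikes from the thing itself.
- env.recognise(picture, target): "rect" ([left, top, right, bottom] in pixels, round what is visible of it).
The state is a dict: "time_s": time; "joint_positions": joint angles; "joint_vel": joint speeds; "tau": joint torques, N m; "ee_pos": TCP position; "tcp_rot": TCP orientation; "force": force on the tool from outside, world axes, zero at the start; "torque": the same for the moment, N m; "opening": opening from 0.0 (shut) to 1.0 (fully open).
Only numpy, scipy, OpenCV 4.12 (cv2) and the standard library are available. Lean on these libraries where they do the work, as an engineer would, in place of code of your own. Each camera call takes 0.05 s, during which the arm holds its last target.

## Working session

There is one attempt and no reset: what is moved stays moved. The work goes in short steps, Python scripts to look and compute and a tool call to move; the robot and the scene stay as the last step left them, time stands still between calls to the robot, and variables do not carry over. Pictures are saved under pics/ and viewed, and the job is handed in when it is done.

Besides the shell and the picture viewer there is one more tool, called as a command line: name --pt "numbers of a row" for each row, then --argument value for the rest. play_rows: Moves the arm, as the interface text tells. Its arguments: {"type":"object","properties":{"steps":{"type":"array"},"newtons":{"type":"number"}},"required":["steps"]}

```bash
mkdir -p pics; ls; cat > h.py <<'E'
import numpy as np,cv2
from plant import env
from scipy.spatial.transform import Rotation as R
def cam(s):
    K=np.array(s['intrinsics']);d=np.array(s['dist']);e=np.array(s['eye']);A=np.array(s['attitude'])
    Rm=A if A.shape==(3,3) else R.from_quat(A).as_matrix()
    return K,d,e,Rm
def p3(s,u,v,z=None):
    K,d,e,Rm=cam(s)
    n=cv2.undistortPoints(np.array([[[u,v]]],float),K,d)[0,0]
    if z is None: z=float(s['range_z'][int(round(v)),int(round(u))])
    return e+Rm@(np.array([n[0],n[1],1])*z)
def plane(s,u,v,h):
    K,d,e,Rm=cam(s)
    n=cv2.undistortPoints(np.array([[[u,v]]],float),K,d)[0,0]
    r=Rm@np.array([n[0],n[1],1]); return e+r*(h-e[2])/r[2]
def proj(s,P):
    K,d,e,Rm=cam(s)
    c=(np.atleast_2d(P)-e)@Rm
    return cv2.projectPoints(c,np.zeros(3),np.zeros(3),K,d)[0][:,0]
def save(s,n): cv2.imwrite('pics/'+n,cv2.cvtColor(s['color'],cv2.COLOR_RGB2BGR))
E
python3 - <<'E'
from h import *
print(env.observe(),env.tcp_to_grasp)
for n in('top','side'):
    s=env.snapshot(n);save(s,n+'0.png');print(s['eye'],s['attitude'])
    for t in ['prop4','catch','rail','stub','jar','vase','mug']:
        print(t,[(np.round(r['rect']).tolist(),round(r['score'],2)) for r in env.recognise(s,t)[:6]])
    import pickle;pickle.dump(s,open(n+'.pkl','wb'))
E
```

```text
pics
{'time_s': 0.0, 'joint_positions': array([ 1.12389574e+00,  3.59500861e-01,  1.51141961e+00, -8.19030872e-06,
        1.27249492e+00, -1.15118984e-01]), 'joint_vel': array([-0.00022955, -0.00059639,  0.00231024,  0.00197172,  0.00014062,
       -0.00126053]), 'tau': array([ 1.51479642e-03, -5.15350449e+01, -2.70740587e+01,  6.78834342e-02,
        3.41486104e-02, -4.94181643e-05]), 'ee_pos': array([195.13866144, 566.60482332, 195.01698398]), 'tcp_rot': array([ 1.65129711e-01,  9.86271437e-01, -8.76707846e-04, -2.48986942e-04]), 'force': array([ 0.4048656 ,  0.52902088, -0.73534216]), 'torque': array([0.0207004 , 0.0320696 , 0.03548747]), 'opening': 1.0005729447730338} 18.700000000000003
[ 439.63910762  -17.22854546 1235.05592419] [ 0.71257195 -0.69969386  0.03993502 -0.03278572]
prop4 [([260.0, 178.0, 272.0, 197.0], 0.75), ([233.0, 185.0, 245.0, 204.0], 0.59), ([265.0, 241.0, 278.0, 255.0], 0.58), ([299.0, 240.0, 312.0, 257.0], 0.5), ([217.0, 189.0, 233.0, 205.0], 0.46), ([246.0, 181.0, 263.0, 198.0], 0.45)]
catch [([183.0, 145.0, 319.0, 226.0], 0.51), ([249.0, 200.0, 281.0, 207
[... 157 characters left out ...]
 212.0, 435.0, 237.0], 0.86)]
mug [([64.0, 234.0, 105.0, 264.0], 0.57), ([182.0, 145.0, 322.0, 226.0], 0.3)]
[ 223.48770688 -622.30655394  880.95426055] [ 0.90957449 -0.22970761  0.0909811  -0.33411242]
prop4 [([224.0, 249.0, 241.0, 274.0], 0.77), ([261.0, 190.0, 280.0, 211.0], 0.71), ([252.0, 185.0, 272.0, 204.0], 0.59), ([210.0, 225.0, 225.0, 245.0], 0.59), ([243.0, 178.0, 258.0, 196.0], 0.58), ([235.0, 170.0, 251.0, 187.0], 0.5)]
catch [([247.0, 197.0, 262.0, 218.0], 0.71)]
rail [([253.0, 166.0, 267.0, 174.0], 0.61), ([208.0, 149.0, 332.0, 259.0], 0.56)]
stub []
jar [([300.0, 165.0, 320.0, 195.0], 0.8)]
vase [([312.0, 337.0, 348.0, 380.0], 0.79)]
mug [([142.0, 112.0, 168.0, 142.0], 0.68)]
```

```bash
python3 - <<'E'
import cv2
a=cv2.imread('pics/top0.png')[110:290,150:340];cv2.imwrite('pics/t1.png',cv2.resize(a,None,fx=4,fy=4,interpolation=2)[:600])
a=cv2.imread('pics/side0.png')[130:280,190:350];cv2.imwrite('pics/s1.png',cv2.resize(a,None,fx=4,fy=4,interpolation=2))
E
```

```text
(no output)
```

View pics/top0.png

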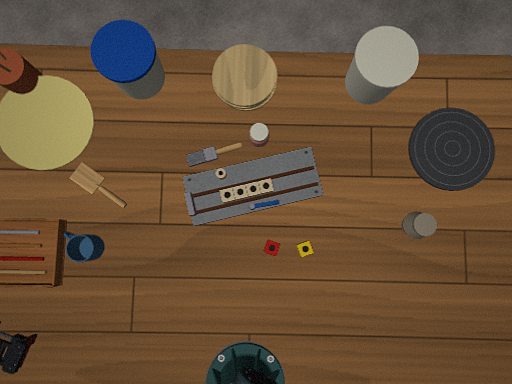

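View pics/t1.png

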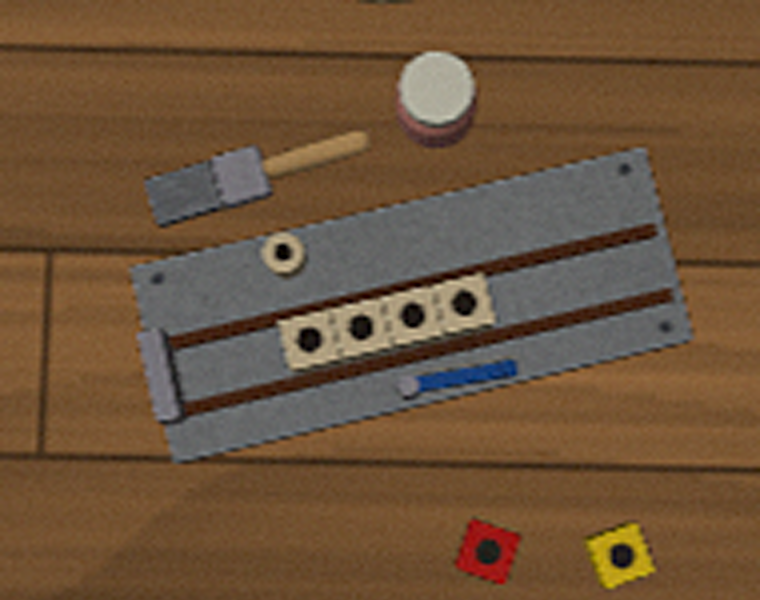

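View pics/s1.png

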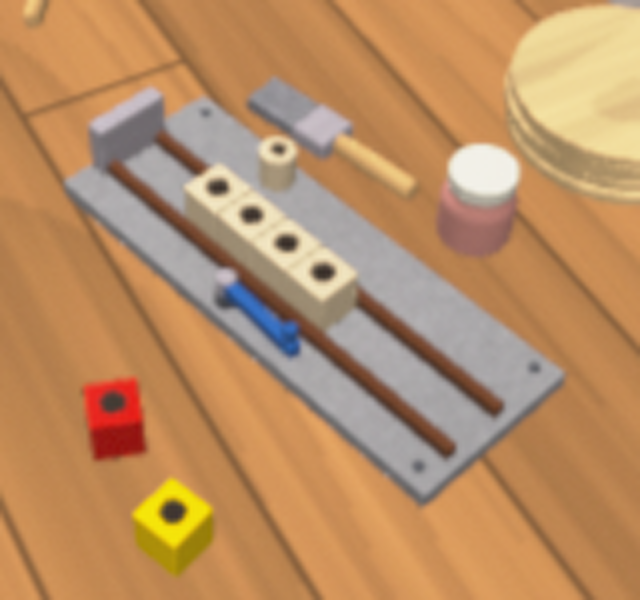

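```bash
cat > fit.py <<'E'
from h import *
import pickle
from scipy.optimize import least_squares
T=pickle.load(open('top.pkl','rb'));S=pickle.load(open('side.pkl','rb'))
def f(x,y,ox,oy): return ((x+.5)/4-.5+ox,(y+.5)/4-.5+oy)
t=lambda x,y:f(x,y,150,110); q=lambda x,y:f(x,y,190,130)
# board corners
C={'FS':(95,210,18),'FM':(95,-210,18),'NM':(-65,-210,18),'NS':(-65,210,18)}
ob=[(T,'FS',t(132,268)),(T,'FM',t(645,150)),(T,'NM',t(692,340)),(T,'NS',t(178,462)),
    (S,'NS',q(66,185)),(S,'NM',q(424,500-4)),(S,'FM',q(563,377))]
D=[(T,0,t(309,340)),(T,1,t(361,327)),(T,2,t(413,315)),(T,3,t(464,303)),(S,0,q(217,187)),(S,1,q(251,214)),(S,2,q(287,243)),(S,3,q(322,271))]
def w(p,P):
    c,s=np.cos(p[2]),np.sin(p[2]);P=np.atleast_2d(P).astype(float)
    return np.c_[p[0]+c*P[:,0]-s*P[:,1],p[1]+s*P[:,0]+c*P[:,1],P[:,2]]
def res(p,cams=(0,1)):
    r=[]
    for s,n,uv in ob:
        r.append(proj(s,w(p,C[n]))[0]-uv)
    for s,i,uv in D:
        r.append(proj(s,w(p,(0,190-p[3]-20-40*i,63)))[0]-uv)
    return np.concatenate(r)
r=least_squares(res,[600,0,.2,90],loss='soft_l1')
p=r.x
if __name__=='__main__':
    print(p);print(np.round(res(p).reshape(-1,2),2))
    # depth-check
    for s,uv in [(T,D[0][2]),(T,D[3][2]),(T,t(409,386)),(T,t(505,370)),(S,q(290,330))]:
        P=p3(s,*uv);c,sn=np.cos(p[2]),np.sin(p[2]);d=P[:2]-p[:2]
        print('world',P.round(1),'rail',(c*d[0]+sn*d[1]).round(1),(-sn*d[0]+c*d[1]).round(1))
    for a in(-.35,-.2,-.1,0,.1):
        P=w(p,(-50+77*np.sin(a),18-77*np.cos(a),63));print(a,[((proj(s,P)[0]-o+.5)*4-.5).round(1) for s,o in((T,(150,110)),(S,(190,130)))])
    for n,P in dict(piv=(-50,18,49),back=(0,30-p[3],18)).items():
        P=w(p,P);print(n,P,[((proj(s,P)[0]-o+.5)*4-.5).round(1) for s,o in((T,(150,110)),(S,(190,130)))])
E
python3 fit.py
```

```text
[ 5.83286447e+02 -1.50194166e+01  2.50574282e-01  8.63245936e+01]
[[-0.55 -0.76]
 [ 0.19 -1.11]
 [ 0.82 -0.07]
 [-1.14  0.24]
 [-0.91 -0.69]
 [-0.06  1.  ]
 [ 0.94 -0.31]
 [ 0.08 -0.26]
 [-0.05 -0.02]
 [-0.21 -0.02]
 [-0.15 -0.02]
 [-0.03  0.41]
 [-0.16  0.47]
 [-0.5   0.27]
 [-0.28  0.56]]
world [561.9  66.4  61.7] rail -0.6 84.1
world [592.5 -50.7  61. ] rail 0.1 -36.9
world [529.5 -10.   46.3] rail -50.9 18.2
world [541.8 -82.5  61.8] rail -56.9 -55.1
world [544.8 -86.7  63. ] rail -55.1 -59.9
-0.35 [array([510.1, 395.1]), array([263.7, 341.1])]
-0.2 [array([510.7, 379.9]), array([277.7, 335.5])]
-0.1 [array([509.8, 369.8]), array([286.2, 330.8])]
0 [array([507.9, 359.9]), array([294.1, 325.6])]
0.1 [array([505. , 350.1]), array([301.2, 319.7])]
piv [[530.38465149  -9.97957073  49.        ]] [array([409. , 384.6]), array([225.1, 278.4])]
back [[597.25271269 -69.58500346  18.        ]] [array([486.3, 304.5]), array([336.4, 324.4])]
```

```bash
cat > plan.py <<'E'
from h import *
from fit import p,w
yaw=p[2]
def rail(P):
    d=np.array(P)[:2]-p[:2];c,s=np.cos(yaw),np.sin(yaw);return np.array([c*d[0]+s*d[1],-s*d[0]+c*d[1],P[2]])
def Rt(phi,tilt=0): # tool y at rail angle phi (deg) from rail +x, tilt about tool y
    a=yaw+np.radians(phi);y=np.array([np.cos(a),np.sin(a),0]);z=np.array([0,0,-1.]);x=np.cross(y,z)
    return R.from_matrix(np.c_[x,y,z])*R.from_rotvec([0,np.radians(tilt),0])
def now():
    o=env.observe();return o['ee_pos'],R.from_quat(o['tcp_rot']),o
def plan(P,Rg,n,start=None):
    P0,R0=start or now()[:2]
    dv=(R0.inv()*Rg).as_rotvec()
    Rc=R0;Pc=np.array(P0)
    for i in range(n):
        Pn=P0+(P-P0)*(i+1)/n;Rn=R0*R.from_rotvec(dv*(i+1)/n)
        sh=np.round(Rc.inv().apply(Pn-Pc)/50,2);tu=np.round(np.degrees((Rc.inv()*Rn).as_rotvec())/8,2)
        print(sh.tolist()+tu.tolist());Pc=Pc+Rc.apply(sh*50);Rc=Rc*R.from_rotvec(np.radians(tu*8))
    print('end',Pc,'rail',rail(Pc),'want',rail(P))
def st():
    P,Rc,o=now();y=Rc.as_matrix()
    print('t',round(o['time_s'],2),'rail',rail(P).round(1),'yang',np.degrees(np.arctan2(y[1,1],y[0,1])-yaw).round(1),'ztool',y[:,2].round(3),'F',o['force'].round(1),'op',round(o['opening'],2),'J',o['joint_positions'].round(2))
E
python3 - <<'E'
from plan import *
st()
P=w(p,(0,-95,120))[0]
plan(P,Rt(0),20)
E
```

```text
t 0.8 rail [-231.4  660.2  195.8] yang 56.6 ztool [-0. -0. -1.] F [ 0.9 -0.   0.4] op 1.01 J [ 1.12  0.36  1.51 -0.    1.27 -0.12]
[-0.61, -0.5, 0.08, -0.0, 0.0, 0.35]
[-0.63, -0.48, 0.07, -0.0, 0.0, 0.36]
[-0.66, -0.44, 0.08, -0.0, 0.0, 0.35]
[-0.67, -0.41, 0.07, -0.0, 0.0, 0.36]
[-0.7, -0.37, 0.08, -0.0, 0.0, 0.35]
[-0.71, -0.34, 0.08, -0.0, 0.0, 0.35]
[-0.73, -0.3, 0.07, -0.0, 0.0, 0.36]
[-0.74, -0.27, 0.08, -0.0, 0.0, 0.35]
[-0.76, -0.23, 0.07, -0.0, 0.0, 0.36]
[-0.77, -0.19, 0.08, -0.0, 0.0, 0.35]
[-0.77, -0.16, 0.07, -0.0, 0.0, 0.35]
[-0.78, -0.11, 0.08, -0.0, 0.0, 0.36]
[-0.79, -0.08, 0.08, -0.0, 0.0, 0.35]
[-0.79, -0.04, 0.07, -0.0, 0.0, 0.36]
[-0.79, 0.0, 0.08, -0.0, 0.0, 0.35]
[-0.79, 0.04, 0.07, -0.0, 0.0, 0.35]
[-0.78, 0.08, 0.08, -0.0, 0.0, 0.36]
[-0.78, 0.12, 0.08, -0.0, 0.0, 0.35]
[-0.78, 0.15, 0.07, -0.0, 0.0, 0.36]
[-0.76, 0.2, 0.08, -0.0, 0.0, 0.35]
end [ 606.97691744 -106.86651468  119.89351199] rail [  0.17618311 -94.85302725 119.89351199] want [ 1.0658141e-14 -9.5000000e+01  1.2000000e+02]
```

play_rows --pt "-0.61 -0.5 0.08 0 0 0.35 0" --pt "-0.63 -0.48 0.07 0 0 0.36 0" --pt "-0.66 -0.44 0.08 0 0 0.35 0" --pt "-0.67 -0.41 0.07 0 0 0.36 0" --pt "-0.7 -0.37 0.08 0 0 0.35 0" --newtons 20

```text
time_s: 1.42
ee_pos: [299.0, 397.7, 176.9]
tcp_rot: [0.286, 0.958, 0.0, 0.0]
force: [1.3, -1.4, 0.4]
opening: 0.472
```

play_rows --pt "-0.71 -0.34 0.08 0 0 0.35 0" --pt "-0.73 -0.3 0.07 0 0 0.36 0" --pt "-0.74 -0.27 0.08 0 0 0.35 0" --pt "-0.76 -0.23 0.07 0 0 0.36 0" --pt "-0.77 -0.19 0.08 0 0 0.35 0"

```text
time_s: 2.05
ee_pos: [402.2, 229.0, 158.0]
tcp_rot: [0.402, 0.916, 0.0, 0.0]
force: [0.3, 0.0, -0.1]
opening: 0.008
```

play_rows --pt "-0.77 -0.16 0.07 0 0 0.35 0" --pt "-0.78 -0.11 0.08 0 0 0.36 0" --pt "-0.79 -0.08 0.08 0 0 0.35 0" --pt "-0.79 -0.04 0.07 0 0 0.36 0" --pt "-0.79 0 0.08 0 0 0.35 0"

```text
time_s: 2.68
ee_pos: [504.8, 60.1, 138.9]
tcp_rot: [0.512, 0.859, 0.0, 0.0]
force: [-0.4, 0.5, -1.0]
opening: 0.006
```

play_rows --pt "-0.79 0.04 0.07 0 0 0.35 0" --pt "-0.78 0.08 0.08 0 0 0.36 0" --pt "-0.78 0.12 0.08 0 0 0.35 0" --pt "-0.78 0.15 0.07 0 0 0.36 0" --pt "-0.76 0.2 0.08 0 0 0.35 0"

```text
time_s: 3.3
ee_pos: [607.7, -108.2, 119.8]
tcp_rot: [0.614, 0.789, 0.0, 0.0]
force: [1.3, 0.4, -0.1]
opening: 0.01
```

```bash
python3 - <<'E'
from plan import *
st()
plan(w(p,(0,-95,36.5))[0],Rt(0,8),4)
E
```

```text
t 3.3 rail [  0.6 -96.3 119.8] yang -0.1 ztool [ 0. -0. -1.] F [ 1.3  0.4 -0.1] op 0.01 J [-0.29  0.46  1.56 -0.    1.13 -0.54]
[0.01, -0.0, 0.42, 0.0, 0.25, -0.0]
[-0.01, -0.01, 0.41, 0.0, 0.25, -0.01]
[-0.02, 0.0, 0.42, 0.0, 0.25, -0.0]
[-0.04, -0.0, 0.41, 0.0, 0.25, -0.0]
end [ 606.92424119 -106.98796893   36.72131533] rail [  0.0950361  -94.95762689  36.72131533] want [ 1.0658141e-14 -9.5000000e+01  3.6500000e+01]
```

play_rows --pt "0.0 -0.01 0.42 0 0.25 0 0" --pt "-0.02 0 0.41 0 0.25 0 0" --pt "-0.03 0 0.42 0 0.25 0 0" --pt "-0.05 0 0.41 0 0.25 0 0" --pt "0 0 0 0 0 0 0"

```text
time_s: 3.92
ee_pos: [605.0, -107.4, 34.2]
tcp_rot: [0.612, 0.788, 0.042, -0.057]
force: [0.5, -0.6, 0.5]
opening: 0.003
```

```bash
python3 - <<'E'
from plan import *
st()
s=env.snapshot('side');a=s['color'][150:270,200:340,::-1];cv2.imwrite('pics/s2.png',cv2.resize(a,None,fx=5,fy=5,interpolation=2))
s=env.snapshot('top');a=s['color'][110:260,170:340,::-1];cv2.imwrite('pics/t2.png',cv2.resize(a,None,fx=4,fy=4,interpolation=2))
E
```

```text
t 3.92 rail [ -1.9 -94.9  34.2] yang -0.1 ztool [-0.039  0.137 -0.99 ] F [ 0.5 -0.6  0.5] op 0.0 J [-0.36  0.59  1.57  0.13  1.07 -0.68]
```

View pics/s2.png

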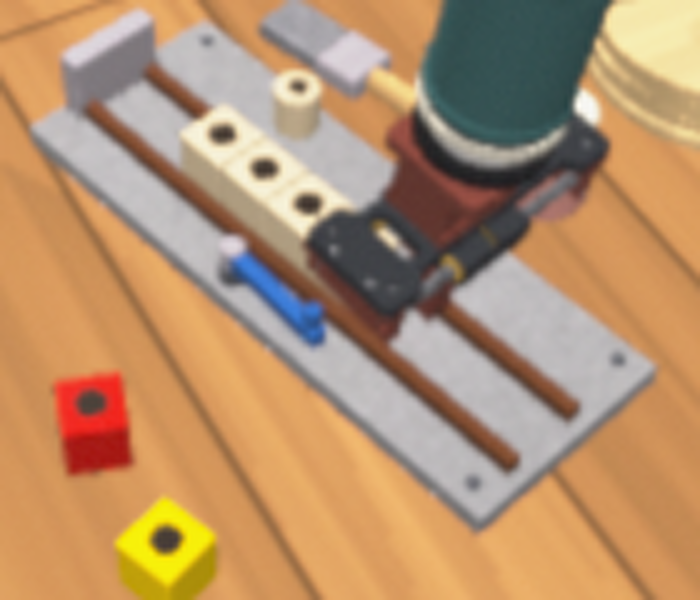

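View pics/t2.png

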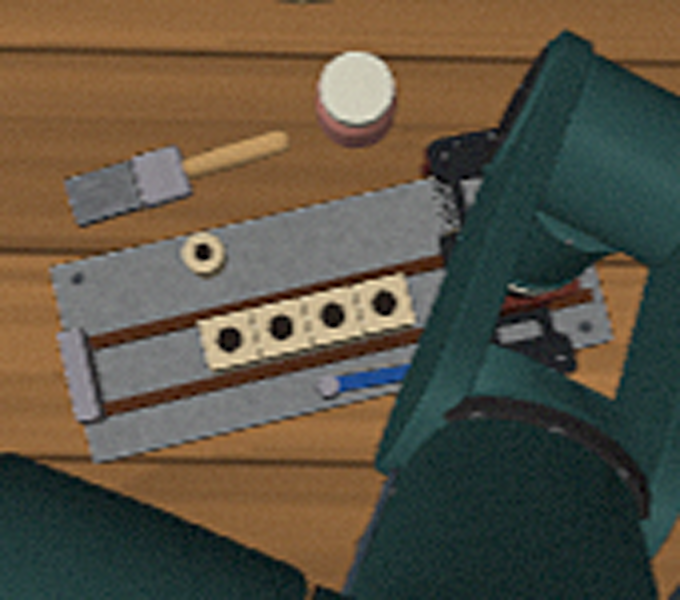

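play_rows --pt "0.2 0.03 -0.01 0 0 0 0" --pt "0.16 0 0.022 0 0 0 0" --pt "0.12 0 0.017 0 0 0 0" --pt "0.12 0 0.017 0 0 0 0" --pt "0.12 0 0.017 0 0 0 0"

```text
time_s: 4.65
ee_pos: [599.0, -71.8, 38.6]
tcp_rot: [0.612, 0.788, 0.043, -0.055]
force: [0.7, -0.5, 0.7]
opening: 0.001
```

```bash
python3 - <<'E'
from plan import *
st()
E
```

```text
t 4.65 rail [  1.2 -58.9  38.6] yang 0.0 ztool [-0.034  0.135 -0.99 ] F [ 0.7 -0.5  0.7] op 0.0 J [-0.31  0.57  1.61  0.14  1.05 -0.64]
```

play_rows --pt "0.08 0 0.012 0 0 0 0" --pt "0.08 0 0.012 0 0 0 0" --pt "0.08 0 0.012 0 0 0 0"

```text
time_s: 5.03
ee_pos: [596.1, -60.4, 38.4]
tcp_rot: [0.612, 0.788, 0.043, -0.055]
force: [0.5, 0.3, -0.1]
opening: 0.002
```

```bash
python3 - <<'E'
from plan import *
st()
s=env.snapshot('side');a=s['color'][150:270,200:340,::-1];cv2.imwrite('pics/s3.png',cv2.resize(a,None,fx=5,fy=5,interpolation=2))
s=env.snapshot('top');a=s['color'][110:260,170:340,::-1];cv2.imwrite('pics/t3.png',cv2.resize(a,None,fx=4,fy=4,interpolation=2))
E
```

```text
t 5.03 rail [  1.2 -47.2  38.4] yang -0.0 ztool [-0.035  0.135 -0.99 ] F [ 0.5  0.3 -0.1] op 0.0 J [-0.3   0.56  1.62  0.14  1.04 -0.62]
```

View pics/s3.png

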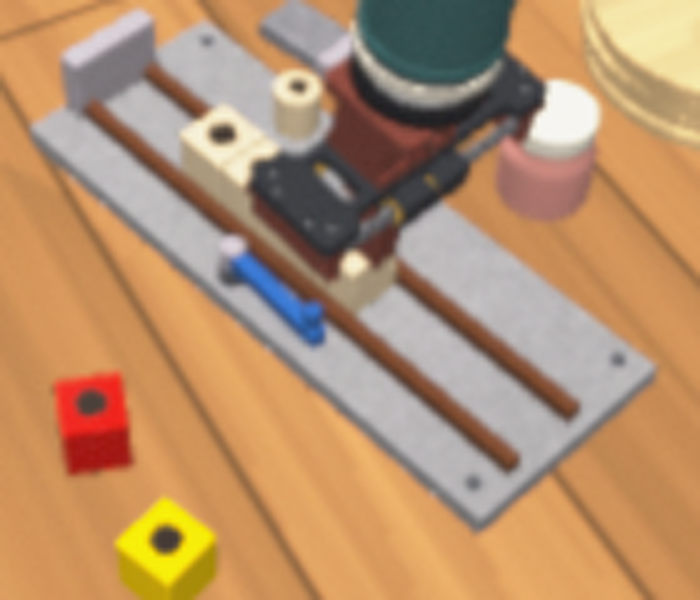

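View pics/t3.png

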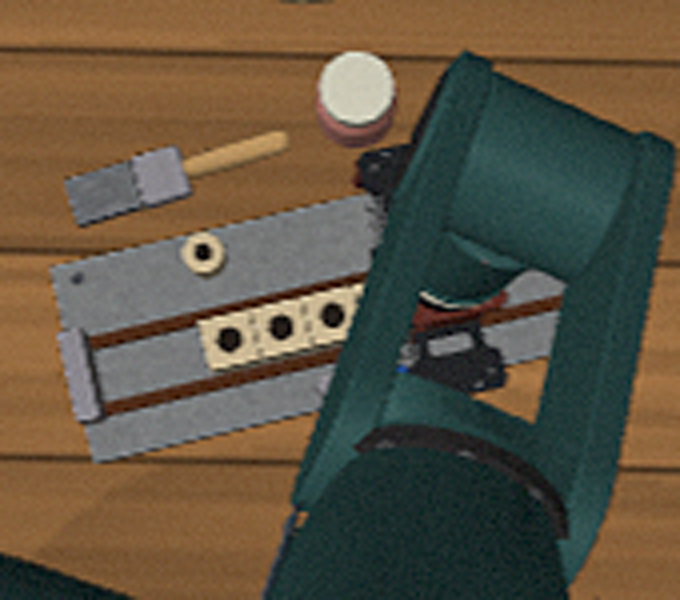

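```bash
python3 - <<'E'
from plan import *
st()
P,Rc,o=now()
s=env.snapshot('side')
for q in [0,20,40,60,80,100]:
    X=P-q*Rc.as_matrix()[:,2]; print(q,X.round(0),((proj(s,X)[0]-[200,150]+.5)*5-.5).round())
for u,v in [(352,262),(370,290),(390,275),(320,200),(340,250),(300,250)]:
    a,b=(u+.5)/5-.5+200,(v+.5)/5-.5+150
    X=p3(s,a,b); print(u,v,rail(X).round(1))
big=s['color'][190:225,240:300,::-1];cv2.imwrite('pics/s4.png',cv2.resize(big,None,fx=12,fy=12,interpolation=1))
E
```

```text
t 5.12 rail [  1.  -46.9  38.4] yang 0.0 ztool [-0.035  0.135 -0.99 ] F [-0.2 -0.8 -0.5] op 0.01 J [-0.3   0.56  1.62  0.14  1.04 -0.62]
0 [596. -60.  38.] [363. 276.]
20 [597. -63.  58.] [367. 258.]
40 [597. -66.  78.] [372. 240.]
60 [598. -68.  98.] [377. 221.]
80 [599. -71. 118.] [382. 202.]
100 [599. -74. 137.] [388. 182.]
352 262 [-10.7 -48.   62.7]
370 290 [  1.7 -53.3  29.5]
390 275 [ 19.8 -52.9  28.9]
320 200 [-68.1 -75.  187.4]
340 250 [-70.2 -93.7 164.2]
300 250 [-78.5 -71.6 151.1]
```

View pics/s4.png

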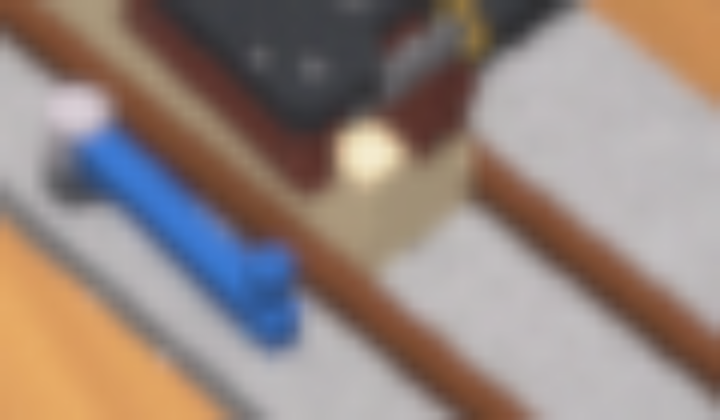

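```bash
python3 - <<'E'
from plan import *
s=env.snapshot('side')
K,d,e,Rm=cam(s)
P,Rc,o=now()
rows=[]
for v in range(150,225):
    for u in range(240,310):
        X=p3(s,u,v)
        rows.append((u,v,*rail(X),*Rc.inv().apply(X-P),*s['color'][v,u]))
A=np.array(rows);np.save('A.npy',A)
m=(A[:,4]>50)&(np.abs(A[:,5])<60)&(np.abs(A[:,6])<95)&(A[:,7]<5)
B=A[m]
B=B[np.argsort(-B[:,7])]
print(B[::25].round(0).astype(int)[:45])
E
```

```text
[[ 249  200  -46    8   50   57  -47   -4  100  103  136]
 [ 268  204  -18  -47   58    3  -19  -19  176  155  126]
 [ 271  204  -14  -56   63   -5  -15  -25  225  208  169]
 [ 278  199    7  -63   76  -10    6  -39   96   68   64]
 [ 275  198   -8  -65   94   -9   -9  -58   90   51   46]
 [ 260  201  -78  -73  147  -11  -80 -111  114   84   70]
 [ 299  173   76  -75  150  -12   75 -114   71   50   47]
 [ 265  204  -78  -92  151  -29  -79 -117   96   56   48]
 [ 304  175   78  -92  153  -29   77 -120   92   58   54]
 [ 296  180   45  -91  156  -27   44 -122  124  104   91]
 [ 282  192  -18  -97  157  -33  -19 -124   44   45   49]
 [ 298  178   52  -92  159  -27   51 -125  105   99   99]
 [ 267  202  -75  -97  161  -32  -76 -128  103   71   60]
 [ 283  189  -12  -94  163  -29  -13 -130   61   63   67]
 [ 289  185   10  -96  164  -31    9 -131   58   59   64]
 [ 291  184   16  -98  165  -32   15 -132   54   55   58]
 [ 289  184   11  -95  167  -29   10 -134   63   64   69]
 [ 267  185  -44  -63  177    4  -45 -140  127  126  127]
 [ 302  173   63  -95  175  -29   61 -142   81   76   78
[... 810 characters left out ...]
72]
 [ 305  165   84  -86  185  -18   83 -151   67   66   70]
 [ 265  191  -68  -80  186  -12  -69 -151   63   65   68]
 [ 267  197  -77  -98  184  -30  -78 -151   63   65   70]
 [ 258  192  -85  -72  188   -3  -86 -152   61   64   66]
 [ 268  180  -37  -60  190    9  -39 -152   90   54   50]
 [ 263  179  -46  -49  192   19  -47 -153   91   92   95]
 [ 284  180   -5  -89  190  -20   -6 -156   96   52   44]
 [ 286  178    2  -89  193  -20    1 -159  103   60   54]
 [ 279  181  -24  -88  199  -18  -25 -165   91   50   43]
 [ 275  181  -38  -86  208  -15  -39 -173   94   52   46]
 [ 275  179  -38  -86  216  -13  -39 -181   95   54   47]
 [ 287  176  -11 -102  220  -29  -12 -188   86   51   45]]
```

play_rows --pt "-0.1 0 -0.6 0 0 0 0" --pt "-0.6 0 -0.4 0 0 0 0" --pt "-0.6 0 0 0 0 0 0" --pt "0 0 0 0 0 0 0"

```text
time_s: 5.72
ee_pos: [614.1, -132.2, 77.8]
tcp_rot: [0.613, 0.787, 0.043, -0.055]
force: [0.5, 0.3, -0.3]
opening: 0.007
```

```bash
python3 - <<'E'
from plan import *
st()
P,Rc,o=now()
s=env.snapshot('side')
save(s,'s5full.png')
X=np.array([P-q*Rc.as_matrix()[:,2] for q in (0,20,80,150)])
print(proj(s,X).round(1))
uv=proj(s,X)[0].astype(int);o=uv-[60,60]
a=s['color'][o[1]:o[1]+100,o[0]:o[0]+130,::-1];cv2.imwrite('pics/s5.png',cv2.resize(a,None,fx=6,fy=6,interpolation=2));print(o)
E
```

```text
t 5.72 rail [   0.8 -121.1   77.8] yang -0.2 ztool [-0.034  0.134 -0.99 ] F [ 0.5  0.3 -0.3] op 0.01 J [-0.39  0.56  1.51  0.12  1.17 -0.69]
[[290.6 211.1]
 [291.9 207.4]
 [296.  195.8]
 [301.5 180.5]]
[230 151]
```

View pics/s5.png

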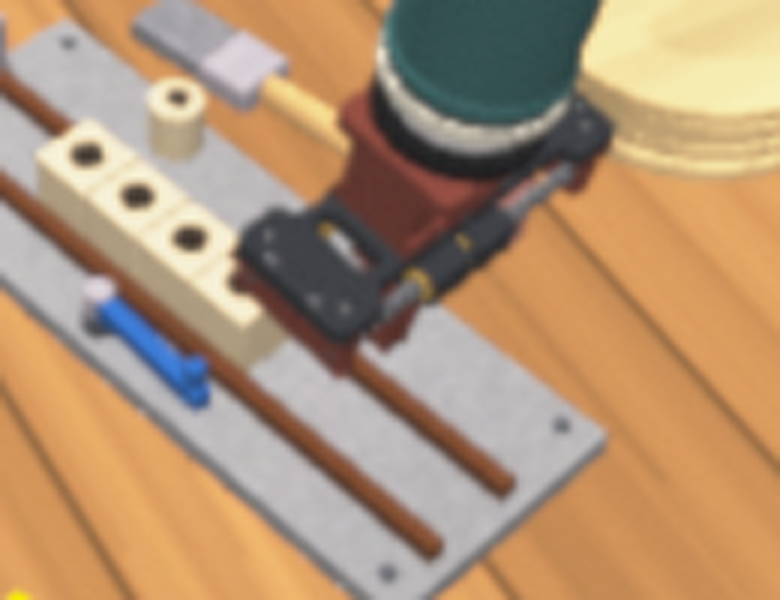

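```bash
python3 - <<'E'
from plan import *
P,Rc,o=now()
s=env.snapshot('side')
c=s['color'].astype(int)
for v in range(200,216):
    print(v,[(u,)+tuple(Rc.inv().apply(p3(s,u,v)-P).round(0).astype(int))+(c[v,u,0],) for u in range(286,301,2)])
a=s['color'][196:221,275:310,::-1];cv2.imwrite('pics/s6.png',cv2.resize(a,None,fx=20,fy=20,interpolation=0))
s=env.snapshot('top');a=s['color'][140:260,240:400,::-1];cv2.imwrite('pics/t6.png',cv2.resize(a,None,fx=4,fy=4,interpolation=2))
E
```

```text
200 [(286, np.int64(-19), np.int64(-75), np.int64(-151), np.int64(66)), (288, np.int64(-21), np.int64(-70), np.int64(-150), np.int64(64)), (290, np.int64(-25), np.int64(-67), np.int64(-151), np.int64(64)), (292, np.int64(-28), np.int64(-62), np.int64(-151), np.int64(67)), (294, np.int64(-22), np.int64(-41), np.int64(-123), np.int64(115)), (296, np.int64(-26), np.int64(-38), np.int64(-125), np.int64(109)), (298, np.int64(-10), np.int64(3), np.int64(-67), np.int64(89)), (300, np.int64(-31), np.int64(-27), np.int64(-120), np.int64(115))]
201 [(286, np.int64(-20), np.int64(-75), np.int64(-149), np.int64(98)), (288, np.int64(-24), np.int64(-72), np.int64(-151), np.int64(71)), (290, np.int64(-27), np.int64(-68), np.int64(-150), np.int64(65)), (292, np.int64(-30), np.int64(-64), np.int64(-150), np.int64(69)), (294, np.int64(-24), np.int64(-43), np.int64(-123), np.int64(111)), (296, np.int64(-28), np.int64(-40), np.int64(-124), np.int64(96)), (298, np.int64(-10), np.int64(6), np.int64(-59), np.int64(82)), (300, np.int64(-31), np.int64(-24), np.int64(-113), np.int64(97))]
202 [(286, np.int64(
[... 6590 characters left out ...]
p.int64(-1), np.int64(42), np.int64(60), np.int64(173)), (298, np.int64(-6), np.int64(46), np.int64(58), np.int64(190)), (300, np.int64(-9), np.int64(52), np.int64(60), np.int64(187))]
215 [(286, np.int64(17), np.int64(16), np.int64(62), np.int64(192)), (288, np.int64(12), np.int64(20), np.int64(61), np.int64(180)), (290, np.int64(7), np.int64(22), np.int64(56), np.int64(115)), (292, np.int64(1), np.int64(23), np.int64(48), np.int64(107)), (294, np.int64(-3), np.int64(28), np.int64(49), np.int64(131)), (296, np.int64(-8), np.int64(30), np.int64(45), np.int64(149)), (298, np.int64(-8), np.int64(44), np.int64(59), np.int64(185)), (300, np.int64(-12), np.int64(48), np.int64(57), np.int64(189))]
```

View pics/s6.png

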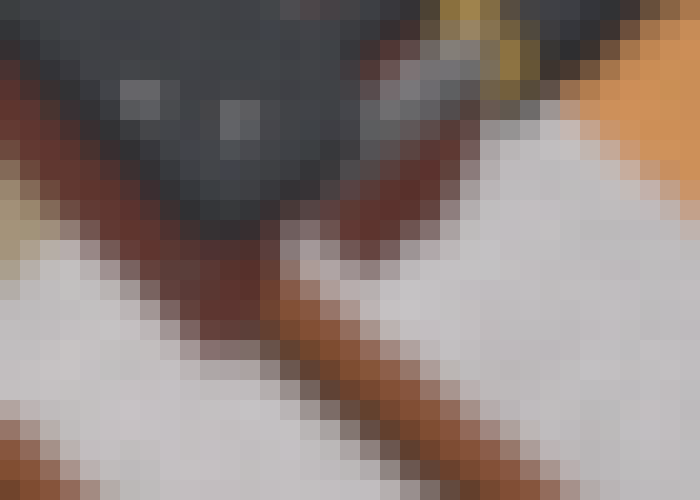

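play_rows --pt "0.07 0 -0.5 0 0 0 0" --pt "-0.07 0 0.5 0 0 0 0" --pt "-0.07 0 0.5 0 0 0 0" --pt "-0.07 0 0.5 0 0 0 0" --pt "0 0 0 0 0 0 0"

```text
time_s: 6.5
ee_pos: [611.3, -127.8, 26.1]
tcp_rot: [0.611, 0.788, 0.042, -0.058]
force: [-0.4, 0.7, 0.0]
opening: 0.007
```

```bash
cat > tip.py <<'E'
from plan import *
def tip(name=None):
    P,Rc,o=now();s=env.snapshot('side')
    L=[]
    for v in range(120,290):
        for u in range(180,360):
            z=s['range_z'][v,u]
            if z>0 and s['color'][v,u,0]<115: L.append((u,v,z))
    L=np.array(L);K,d,e,Rm=cam(s)
    n=cv2.undistortPoints(L[:,None,:2].astype(float),K,d)[:,0]
    X=e+(np.c_[n,np.ones(len(n))]*L[:,2:])@Rm.T
    Q=Rc.inv().apply(X-P);m=(abs(Q[:,0])<14)&(abs(Q[:,1])<17)&(Q[:,2]>-75)
    m&=X[:,2]>22
    print('finger pts',m.sum(),'lowest world z',np.sort(X[m,2])[:5].round(1),'max toolz',np.sort(Q[m,2])[-5:].round(1),'toolx',Q[m,0].min().round(1),'tooly',Q[m,1].min().round(1),Q[m,1].max().round(1))
    if name:
        uv=proj(s,P)[0].astype(int);o=uv-[60,60];a=s['color'][o[1]:o[1]+100,o[0]:o[0]+130,::-1];cv2.imwrite('pics/'+name,cv2.resize(a,None,fx=6,fy=6,interpolation=2))
    return s
E
python3 - <<'E'
from tip import *
st();tip('s7.png')
E
```

```text
t 6.5 rail [  -0.8 -116.2   26.1] yang 0.0 ztool [-0.04   0.137 -0.99 ] F [-0.4  0.7  0. ] op 0.01 J [-0.39  0.62  1.55  0.13  1.07 -0.71]
finger pts 24 lowest world z [55.2 57.  61.4 62.2 62.3] max toolz [-38.  -37.6 -37.1 -32.7 -30.8] toolx -10.8 tooly -9.3 9.8
```

View pics/s7.png

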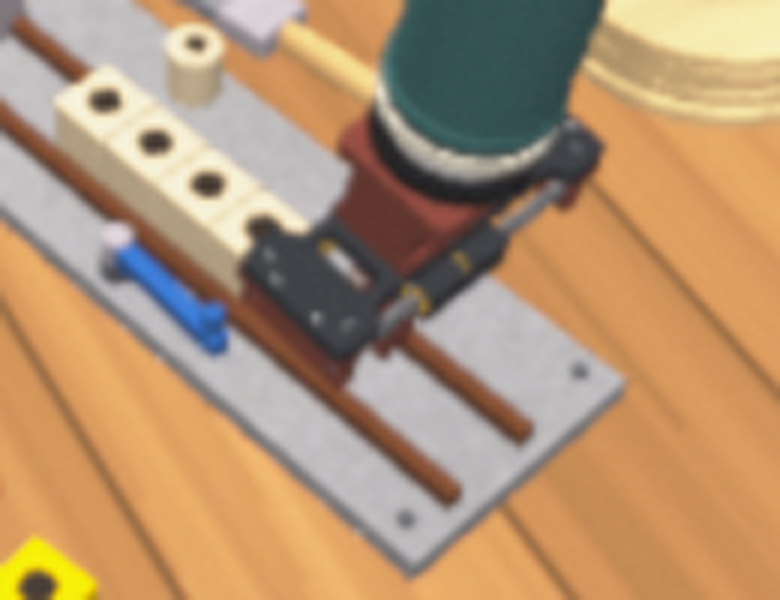

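play_rows --pt "-0.02 0 0.13 0 0 0 0" --pt "-0.02 0.01 0.12 0 0 0 0" --pt "0 0 0 0 0 0 0"

```text
time_s: 6.92
ee_pos: [614.2, -129.7, 15.6]
tcp_rot: [0.612, 0.788, 0.043, -0.055]
force: [0.9, 0.2, -0.0]
opening: 0.005
```

play_rows --pt "-0.02 0 0.06 0 0 0 0" --pt "-0.01 0 0.06 0 0 0 0" --pt "0 0 0 0 0 0 0"

```text
time_s: 7.3
ee_pos: [614.3, -130.3, 9.3]
tcp_rot: [0.612, 0.788, 0.043, -0.055]
force: [0.4, 0.5, 0.5]
opening: 0.005
```

```bash
python3 - <<'E'
from tip import *
st();tip('s8.png')
E
```

```text
t 7.3 rail [   1.5 -119.4    9.3] yang -0.0 ztool [-0.035  0.135 -0.99 ] F [0.4 0.5 0.5] op 0.0 J [-0.39  0.64  1.55  0.13  1.04 -0.71]
finger pts 23 lowest world z [41.9 42.6 42.9 43.2 44. ] max toolz [-36.3 -35.4 -34.9 -34.2 -34. ] toolx -10.5 tooly -10.6 10.6
```

View pics/s8.png

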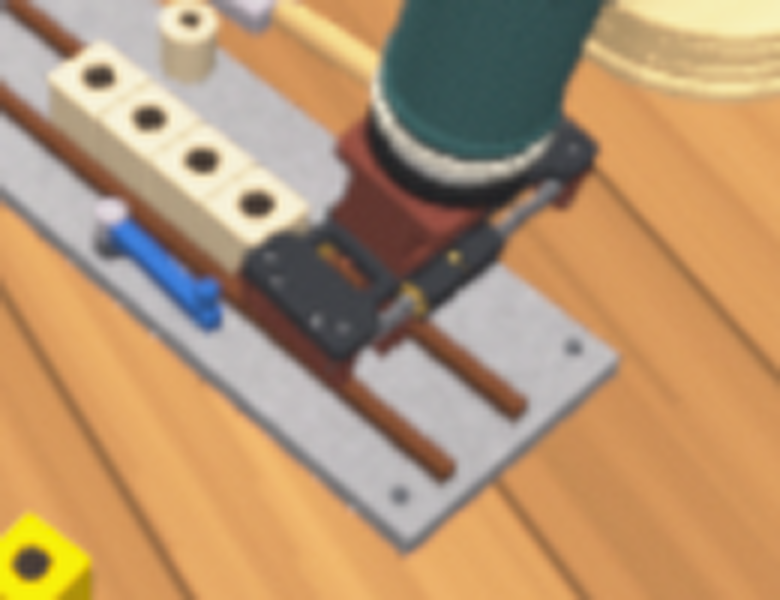

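play_rows --pt "0.24 -0.01 0.06 0 0 0 0" --pt "0.24 0 0.033 0 0 0 0" --pt "0.24 0 0.033 0 0 0 0" --pt "0.16 0 0.022 0 0 0 0" --pt "0.08 0 0.011 0 0 0 0"

```text
time_s: 7.98
ee_pos: [601.8, -82.6, 8.5]
tcp_rot: [0.611, 0.788, 0.043, -0.055]
force: [0.0, -0.3, 0.4]
opening: 0.004
```

```bash
python3 - <<'E'
from tip import *
st();tip('s9.png')
E
```

```text
t 7.97 rail [  1.2 -70.1   8.5] yang 0.0 ztool [-0.035  0.135 -0.99 ] F [ 0.  -0.3  0.4] op 0.0 J [-0.33  0.61  1.61  0.14  1.   -0.66]
finger pts 34 lowest world z [37.3 38.1 40.2 41.2 41.5] max toolz [-34.6 -33.3 -33.2 -31.3 -30.5] toolx -11.1 tooly -11.9 10.2
```

View pics/s9.png

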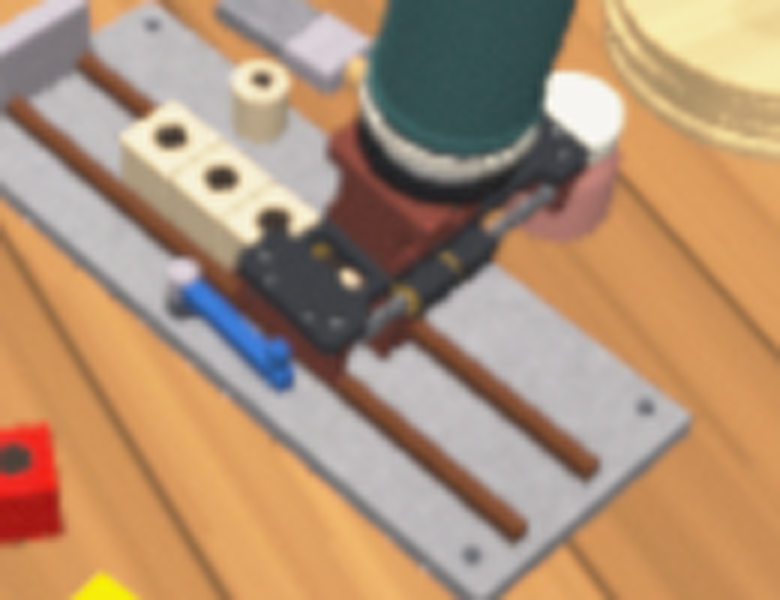

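play_rows --pt "0.08 0 0.013 0 0 0 0" --pt "0.06 0 0.009 0 0 0 0" --pt "0.06 0 0.009 0 0 0 0" --pt "0.06 0 0.009 0 0 0 0" --pt "0.06 0 0.009 0 0 0 0"

```text
time_s: 8.65
ee_pos: [598.3, -68.0, 8.3]
tcp_rot: [0.612, 0.788, 0.043, -0.055]
force: [0.5, -3.0, 1.1]
opening: 0.005
```

play_rows --pt "0.08 0 0.012 0 0 0 0" --pt "0.08 0 0.012 0 0 0 0" --pt "0.08 0 0.012 0 0 0 0" --pt "0.08 0 0.012 0 0 0 0" --pt "0.08 0 0.012 0 0 0 0"

```text
time_s: 9.28
ee_pos: [593.2, -48.0, 8.2]
tcp_rot: [0.612, 0.788, 0.043, -0.055]
force: [1.2, -3.3, 2.4]
opening: 0.001
```

```bash
python3 - <<'E'
from tip import *
st();tip('s10.png')
E
```

```text
t 9.28 rail [  1.4 -34.4   8.2] yang -0.0 ztool [-0.034  0.134 -0.99 ] F [ 1.2 -3.3  2.4] op 0.0 J [-0.28  0.6   1.65  0.15  0.97 -0.62]
finger pts 42 lowest world z [39.5 40.4 40.4 41.1 41.6] max toolz [-34.6 -34.  -34.  -33.1 -32.4] toolx -10.5 tooly -11.1 9.9
```

View pics/s10.png

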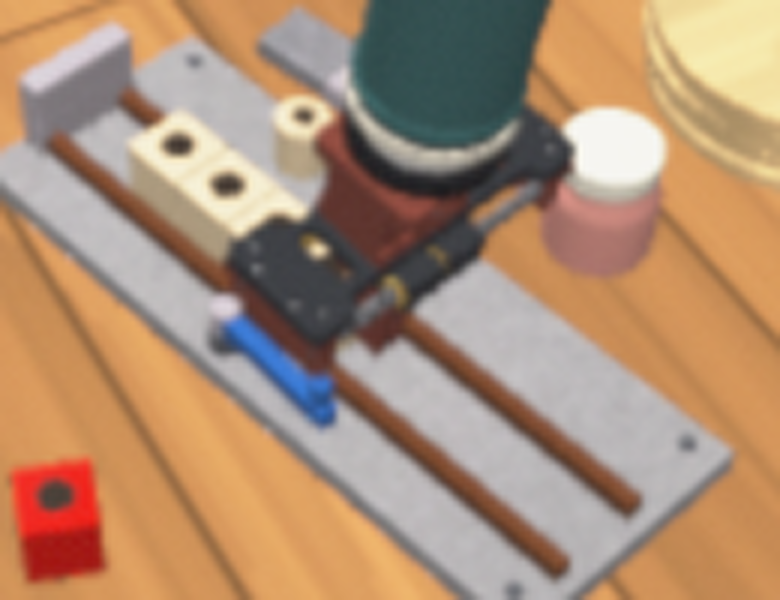

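play_rows --pt "0.1 0 0.014 0 0 0 0" --pt "0.1 0 0.014 0 0 0 0" --pt "0.1 0 0.014 0 0 0 0" --pt "0.1 0 0.014 0 0 0 0" --pt "0.1 0 0.014 0 0 0 0"

```text
time_s: 9.95
ee_pos: [586.8, -23.5, 8.2]
tcp_rot: [0.612, 0.788, 0.043, -0.055]
force: [1.0, -4.5, 3.0]
opening: 0.003
```

play_rows --pt "0.1 0 0.014 0 0 0 0" --pt "0.08 0 0.012 0 0 0 0" --pt "0.08 0 0.012 0 0 0 0" --pt "0.06 0 0.009 0 0 0 0" --pt "0.04 0 0.006 0 0 0 0"

```text
time_s: 10.58
ee_pos: [582.4, -6.0, 8.1]
tcp_rot: [0.612, 0.788, 0.043, -0.055]
force: [1.5, -5.6, 4.2]
opening: 0.005
```

```bash
python3 - <<'E'
from tip import *
st();tip('s11.png')
E
```

```text
t 10.57 rail [1.4 9.  8.1] yang 0.0 ztool [-0.034  0.134 -0.99 ] F [ 1.5 -5.6  4.2] op 0.0 J [-0.22  0.58  1.69  0.15  0.94 -0.56]
finger pts 47 lowest world z [36.2 36.6 38.  39.3 39.7] max toolz [-33.  -31.3 -30.  -29.7 -29.1] toolx -11.3 tooly -10.6 9.5
```

View pics/s11.png

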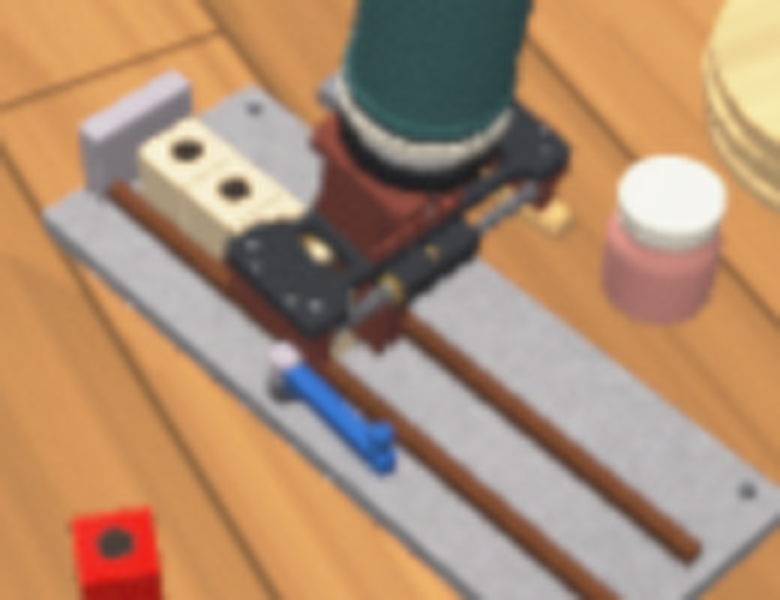

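play_rows --pt "0.04 0 0.006 0 0 0 0" --pt "0.04 0 0.006 0 0 0 0" --pt "0.04 0 0.006 0 0 0 0" --pt "0.04 0 0.006 0 0 0 0" --pt "0.03 0 0.004 0 0 0 0"

```text
time_s: 11.25
ee_pos: [580.2, 3.2, 8.1]
tcp_rot: [0.612, 0.788, 0.043, -0.055]
force: [0.7, -5.6, 3.6]
opening: 0.004
```

play_rows --pt "0.03 0 0.004 0 0 0 0" --pt "0.03 0 0.004 0 0 0 0" --pt "0.02 0 0.003 0 0 0 0"

```text
time_s: 11.62
ee_pos: [579.2, 7.1, 8.1]
tcp_rot: [0.612, 0.788, 0.043, -0.055]
force: [2.7, -6.3, 4.3]
opening: 0.006
```

play_rows --pt "0.02 0 0.003 0 0 0 0" --pt "0.02 0 0.003 0 0 0 0"

```text
time_s: 11.88
ee_pos: [578.8, 8.8, 8.1]
tcp_rot: [0.612, 0.788, 0.043, -0.054]
force: [1.5, -8.9, 4.4]
opening: 0.006
```

```bash
python3 - <<'E'
from tip import *
st();tip('s12.png')
E
```

```text
t 11.88 rail [ 1.5 24.2  8.1] yang 0.0 ztool [-0.034  0.134 -0.99 ] F [ 1.5 -8.9  4.4] op 0.01 J [-0.19  0.58  1.7   0.16  0.93 -0.54]
finger pts 52 lowest world z [39.9 40.  41.1 41.4 41.4] max toolz [-34.7 -34.5 -33.7 -33.4 -30.3] toolx -11.1 tooly -12.3 10.4
```

View pics/s12.png

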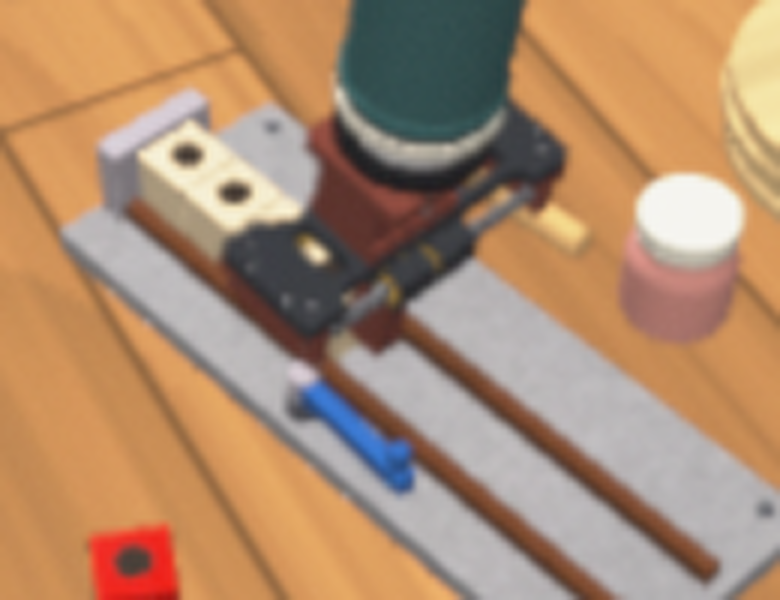

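play_rows --pt "0.02 0 0.003 0 0 0 0" --pt "0.02 0 0.003 0 0 0 0"

```text
time_s: 12.18
ee_pos: [578.8, 8.9, 8.2]
tcp_rot: [0.611, 0.788, 0.042, -0.053]
force: [0.9, -14.8, 4.8]
opening: 0.005
```

play_rows --pt "0.02 0 0.003 0 0 0 0" --pt "0 0 0 0 0 0 0"

```text
time_s: 12.42
ee_pos: [578.9, 8.9, 8.2]
tcp_rot: [0.611, 0.789, 0.042, -0.053]
force: [1.5, -15.9, 5.0]
opening: 0.007
```

play_rows --pt "-0.08 0 -0.012 0 0 0 0" --pt "-0.1 0 -0.014 0 0 0 0" --pt "-0.3 0 -0.04 0 0 0 0" --pt "-0.5 0 -0.07 0 0 0 0" --pt "-0.5 0 -0.07 0 0 0 0"

```text
time_s: 13.05
ee_pos: [596.6, -62.2, 7.6]
tcp_rot: [0.612, 0.788, 0.043, -0.055]
force: [-0.0, 1.1, 0.4]
opening: 0.004
```

play_rows --pt "-0.4 0 -0.3 0 -0.3 0 0" --pt "-0.2 0 -0.6 0 -0.7 0 0" --pt "0 0 -0.6 0 0 0 0" --pt "0 0 0 0 0 0 0"

```text
time_s: 13.55
ee_pos: [607.1, -95.8, 81.0]
tcp_rot: [0.614, 0.79, 0.001, 0.002]
force: [-0.1, 0.1, -0.5]
opening: 0.007
```

```bash
python3 - <<'E'
from tip import *
st();s=tip()
a=s['color'][150:270,190:330,::-1];cv2.imwrite('pics/s13.png',cv2.resize(a,None,fx=5,fy=5,interpolation=2))
for i in range(4):
    print(i,(proj(s,w(p,(0,170-40*i,63)))[0]-[190,150]+.5)*5-.5)
t=env.snapshot('top');a=t['color'][110:260,170:340,::-1];cv2.imwrite('pics/t13.png',cv2.resize(a,None,fx=4,fy=4,interpolation=2))
for i in range(4):
    print(i,(proj(t,w(p,(0,170-40*i,63)))[0]-[170,110]+.5)*4-.5)
for a in(-.2,-.1,0): print(a,(proj(s,w(p,(-50+77*np.sin(a),18-77*np.cos(a),63)))[0]-[190,150]+.5)*5-.5)
E
```

```text
t 13.55 rail [  3.  -84.2  81. ] yang -0.1 ztool [ 0.005 -0.002 -1.   ] F [-0.1  0.1 -0.5] op 0.01 J [-0.27  0.5   1.6  -0.    1.04 -0.52]
finger pts 83 lowest world z [110.5 112.2 112.5 114.3 114.6] max toolz [-33.6 -33.3 -31.5 -31.2 -29.5] toolx -11.4 tooly -11.6 10.9
0 [185.51591624  66.21289566]
1 [224.48020309  97.90463166]
2 [264.74555262 130.65444311]
3 [306.37892927 164.51678051]
0 [117.66006447 365.0925662 ]
1 [169.49248575 352.97015002]
2 [221.16248949 340.883128  ]
3 [272.68267406 328.82856945]
-0.2 [347.19284684 319.44775778]
-0.1 [357.89421559 313.66171447]
0 [367.73937358 307.08254894]
```

View pics/s13.png

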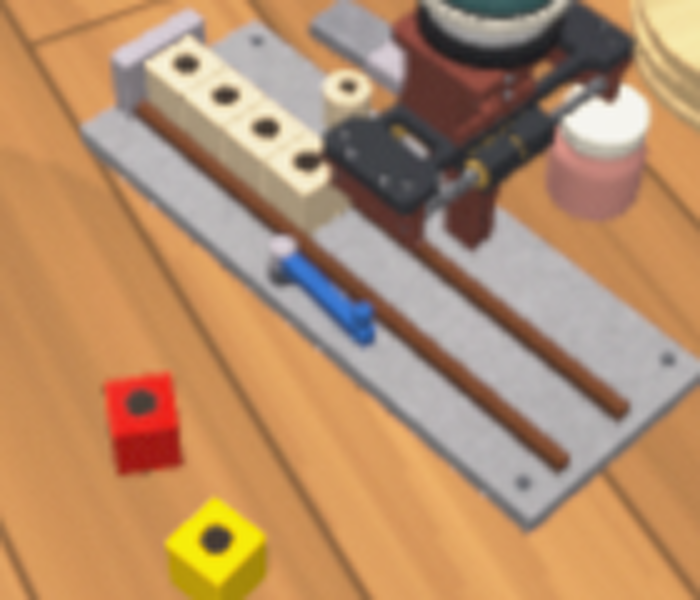

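View pics/t13.png

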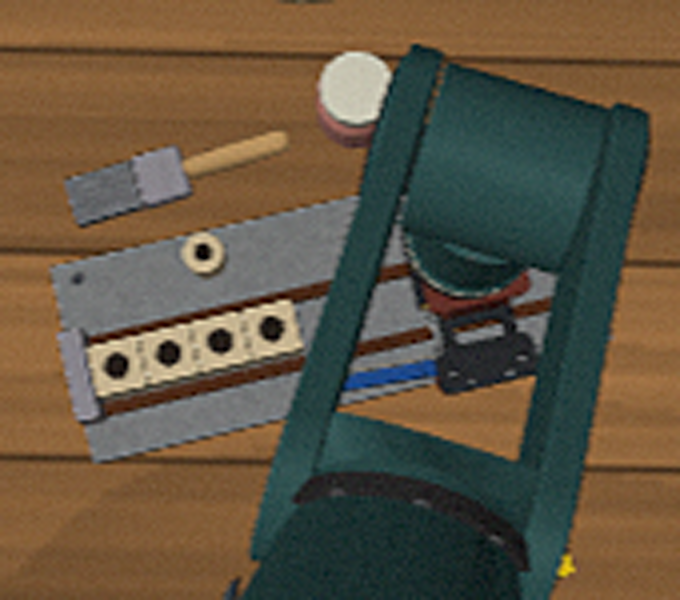

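```bash
python3 - <<'E'
from tip import *
a=-.07
u=np.array([np.sin(a),-np.cos(a)]);t=np.array([np.cos(a),np.sin(a)])
c=np.array([-50,18])+75*u-31*t
plan(w(p,(*c,70))[0],Rt(np.degrees(a)-90),13)
E
```

```text
[0.04, -0.13, 0.01, 0.0, 0.0, 0.9]
[0.03, -0.14, 0.02, 0.0, 0.0, 0.91]
[0.01, -0.14, 0.01, 0.0, 0.0, 0.9]
[-0.01, -0.14, 0.01, 0.0, 0.0, 0.9]
[-0.03, -0.14, 0.01, 0.0, 0.0, 0.91]
[-0.04, -0.14, 0.02, 0.0, 0.0, 0.9]
[-0.07, -0.12, 0.01, 0.0, 0.0, 0.9]
[-0.07, -0.12, 0.01, 0.0, 0.0, 0.91]
[-0.09, -0.11, 0.02, 0.0, -0.0, 0.9]
[-0.11, -0.09, 0.01, 0.0, -0.0, 0.9]
[-0.11, -0.09, 0.01, 0.0, -0.0, 0.91]
[-0.12, -0.06, 0.01, 0.0, -0.0, 0.9]
[-0.14, -0.05, 0.02, 0.0, -0.0, 0.9]
end [513.24947617 -89.59220403  69.88011569] rail [-86.34082316 -54.87750124  69.88011569] want [-86.16979456 -54.64809675  70.        ]
```

play_rows --pt "0.04 -0.13 0.01 0 0 0.9 0" --pt "0.03 -0.14 0.02 0 0 0.91 0" --pt "0.01 -0.14 0.01 0 0 0.9 0" --pt "-0.01 -0.14 0.01 0 0 0.9 0" --pt "-0.03 -0.14 0.01 0 0 0.91 0"

```text
time_s: 14.28
ee_pos: [568.3, -92.1, 73.9]
tcp_rot: [0.829, 0.559, -0.001, -0.001]
force: [-0.1, 0.2, -0.2]
opening: 0.008
```

play_rows --pt "-0.04 -0.14 0.02 0 0 0.9 0" --pt "-0.07 -0.12 0.01 0 0 0.9 0" --pt "-0.07 -0.12 0.01 0 0 0.91 0" --pt "-0.09 -0.11 0.02 0 0 0.9 0" --pt "-0.11 -0.09 0.01 0 0 0.9 0"

```text
time_s: 14.9
ee_pos: [532.9, -90.2, 70.5]
tcp_rot: [0.962, 0.274, -0.001, -0.001]
force: [0.1, 0.4, -0.7]
opening: 0.003
```

play_rows --pt "-0.11 -0.09 0.01 0 0 0.91 0" --pt "-0.12 -0.06 0.01 0 0 0.9 0" --pt "-0.14 -0.05 0.02 0 0 0.9 0" --pt "0 0 0 0 0 0 0"

```text
time_s: 15.4
ee_pos: [511.5, -88.7, 68.8]
tcp_rot: [0.996, 0.091, -0.002, -0.001]
force: [-1.0, 0.2, -0.4]
opening: 0.008
```

```bash
python3 - <<'E'
from tip import *
st();tip('s14.png')
a=-.07
u=np.array([np.sin(a),-np.cos(a)]);t=np.array([np.cos(a),np.sin(a)])
c=np.array([-50,18])+75*u-31*t
plan(w(p,(*c,19))[0],Rt(np.degrees(a)-90),3)
E
```

```text
t 15.4 rail [-87.8 -53.6  68.8] yang -93.9 ztool [-0.003  0.001 -1.   ] F [-1.   0.2 -0.4] op 0.01 J [-0.3   0.4   1.82 -0.    0.92  1.08]
finger pts 77 lowest world z [97.7 98.6 98.6 99.2 99.3] max toolz [-30.5 -30.5 -29.8 -29.8 -29. ] toolx -11.2 tooly -9.5 12.0
[0.01, 0.01, 0.33, -0.0, 0.0, 0.01]
[0.0, 0.0, 0.34, -0.0, 0.01, 0.01]
[0.01, 0.01, 0.33, -0.01, 0.0, 0.0]
end [513.40334344 -89.5647097   19.11069911] rail [-86.18494364 -54.88901852  19.11069911] want [-86.16979456 -54.64809675  19.        ]
```

View pics/s14.png

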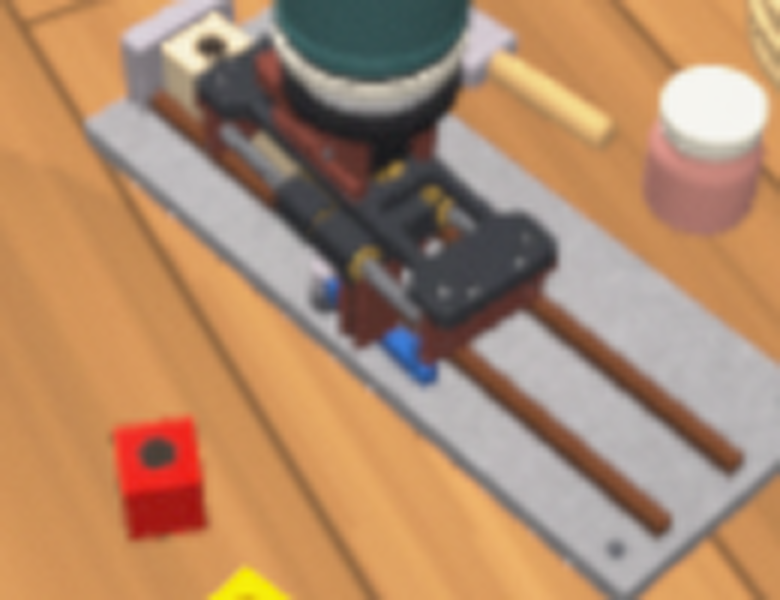

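play_rows --pt "0.0 0.01 0.33 0 0 0 0" --pt "0 0.01 0.33 0 0 0 0" --pt "0 0.01 0.34 0 0 0 0" --pt "0 0 0 0 0 0 0"

```text
time_s: 15.95
ee_pos: [512.5, -90.0, 18.8]
tcp_rot: [0.996, 0.092, -0.001, -0.001]
force: [0.3, -0.0, -0.1]
opening: 0.004
```

```bash
python3 - <<'E'
from tip import *
st();tip('s15.png')
E
```

```text
t 15.95 rail [-87.2 -55.   18.8] yang -93.8 ztool [-0.003  0.001 -1.   ] F [ 0.3 -0.  -0.1] op 0.0 J [-0.31  0.48  1.86 -0.    0.81  1.08]
finger pts 60 lowest world z [49.7 49.9 51.6 52.3 52.8] max toolz [-34.  -33.5 -32.8 -31.1 -31. ] toolx -11.4 tooly -12.4 11.0
```

View pics/s15.png

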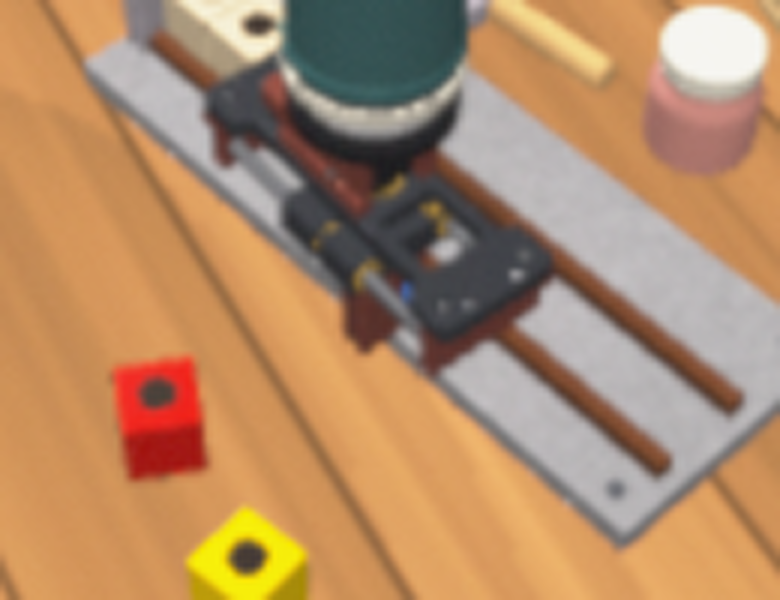

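play_rows --pt "0.12 0 0 0 0 0 0" --pt "0.12 0 0 0 0 0 0" --pt "0.06 0 0 0 0 0 0" --pt "0.04 0 0 0 0 0 0"

```text
time_s: 16.5
ee_pos: [530.4, -87.1, 20.4]
tcp_rot: [0.996, 0.091, 0.0, 0.0]
force: [-1.1, -1.1, 0.4]
opening: 0.005
```

play_rows --pt "0.16 0.02 0 0 0 -0.75 0" --pt "0.16 0.02 0 0 0 -0.75 0" --pt "0.16 0.02 0 0 0 -0.75 0" --pt "0.16 0.02 0 0 0 -0.75 0"

```text
time_s: 17.0
ee_pos: [561.6, -80.4, 20.2]
tcp_rot: [0.955, 0.298, -0.0, 0.0]
force: [-0.4, -1.2, -0.2]
opening: 0.001
```

```bash
cat > arc.py <<'E'
from tip import *
def arc():
    P,Rc,o=now();q=rail(P)[:2]-[-50,18]
    M=Rc.as_matrix();y=np.arctan2(M[1,1],M[0,1])-yaw  # tool y = u dir
    u=np.array([np.cos(y),np.sin(y)]);t=np.array([-u[1],u[0]])
    print('implied a',np.round(y+np.pi/2,3),'along u',(q@u).round(1),'behind t',(q@t).round(1))
E
python3 - <<'E'
from arc import *
st();arc();tip('s16.png')
E
```

```text
t 17.0 rail [-37.2 -57.9  20.2] yang -69.7 ztool [-0. -0. -1.] F [-0.4 -1.2 -0.2] op 0.0 J [-0.26  0.53  1.75 -0.    0.86  0.7 ]
implied a 0.354 along u 75.7 behind t -14.3
finger pts 83 lowest world z [23.1 23.2 23.2 24.6 27.5] max toolz [-7.3 -4.3 -3.  -3.  -2.9] toolx -11.8 tooly -11.1 12.9
```

View pics/s16.png

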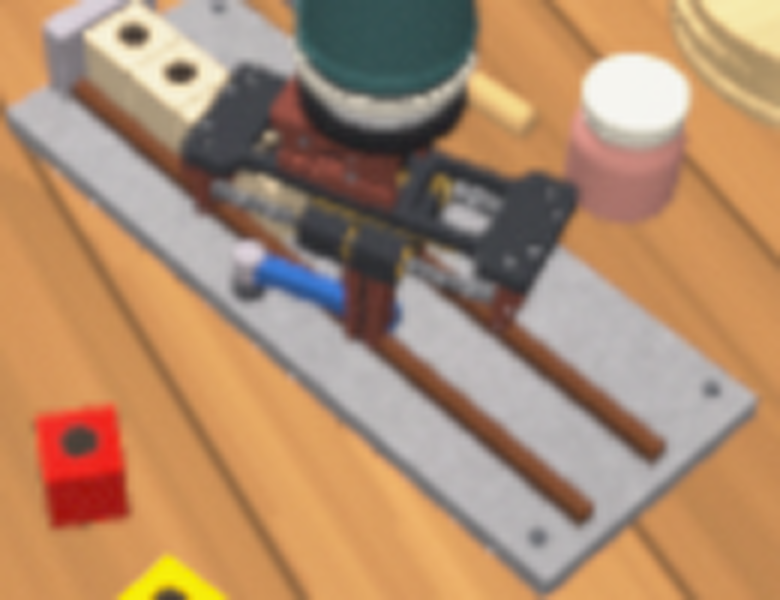

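play_rows --pt "0.155 0.02 0 0 0 -0.75 0" --pt "0.155 0.02 0 0 0 -0.75 0" --pt "0.155 0.02 0 0 0 -0.75 0" --pt "0.155 0.02 0 0 0 -0.75 0"

```text
time_s: 17.55
ee_pos: [587.1, -62.3, 20.3]
tcp_rot: [0.872, 0.489, 0.0, 0.001]
force: [0.7, -2.0, -0.4]
opening: -0.0
```

```bash
python3 - <<'E'
from arc import *
st();arc();tip('s17.png')
E
```

```text
t 17.55 rail [ -8.  -46.7  20.3] yang -45.8 ztool [ 0.001 -0.001 -1.   ] F [ 0.7 -2.  -0.4] op -0.0 J [-0.22  0.55  1.7  -0.    0.89  0.33]
implied a 0.771 along u 75.7 behind t -15.0
finger pts 65 lowest world z [37.3 38.1 40.4 42.1 42.6] max toolz [-22.4 -21.8 -20.1 -17.8 -17. ] toolx -12.1 tooly -16.2 10.2
```

View pics/s17.png

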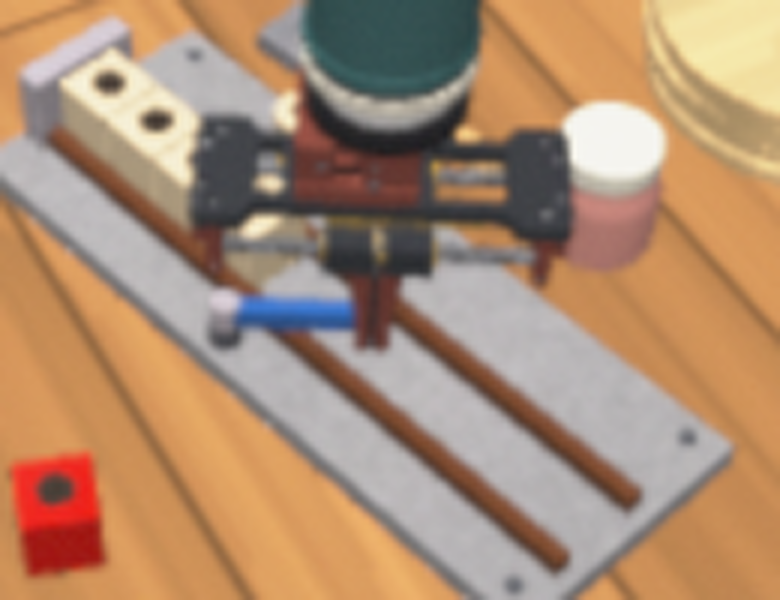

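play_rows --pt "0.155 0.02 0 0 0 -0.75 0" --pt "0.155 0.02 0 0 0 -0.75 0" --pt "0.155 0.02 0 0 0 -0.75 0" --pt "0.155 0.02 0 0 0 -0.75 0" --pt "0.155 0.02 0 0 0 -0.75 0"

```text
time_s: 18.23
ee_pos: [604.5, -27.6, 20.3]
tcp_rot: [0.717, 0.697, 0.0, 0.001]
force: [0.5, -1.9, -0.2]
opening: 0.007
```

```bash
python3 - <<'E'
from arc import *
st();arc();tip('s18.png')
E
```

```text
t 18.23 rail [ 17.4 -17.5  20.3] yang -15.9 ztool [ 0.001 -0.    -1.   ] F [ 0.5 -1.9 -0.2] op 0.01 J [-0.16  0.56  1.67 -0.    0.91 -0.13]
implied a 1.293 along u 74.5 behind t -15.6
finger pts 103 lowest world z [22.8 23.4 23.8 24.5 24.8] max toolz [-4.4 -4.1 -3.5 -3.  -2.5] toolx -13.1 tooly -16.3 14.0
```

View pics/s18.png

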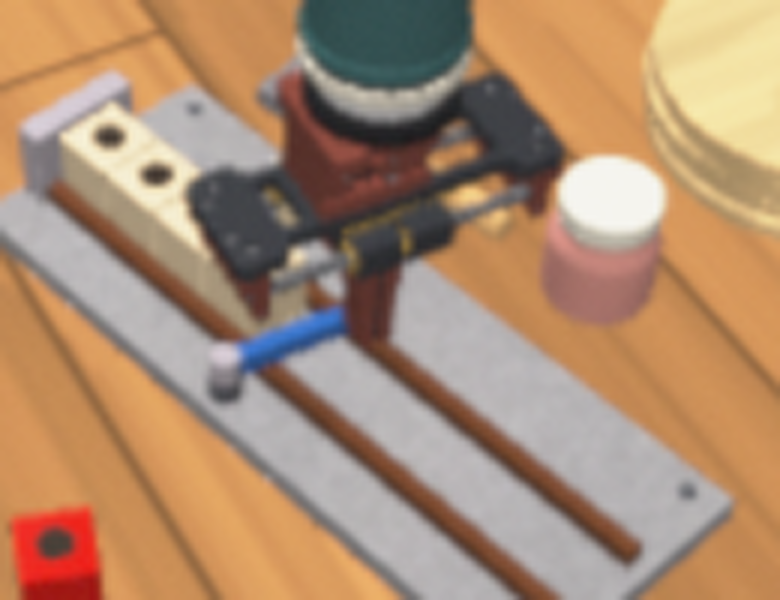

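Remaining about 16°.

play_rows --pt "0.13 0.02 0 0 0 -0.6 0" --pt "0.11 0.02 0 0 0 -0.5 0" --pt "0.08 0.01 0 0 0 -0.4 0" --pt "0.04 0.01 0 0 0 -0.2 0"

```text
time_s: 18.77
ee_pos: [606.1, -9.4, 20.3]
tcp_rot: [0.63, 0.777, 0.0, 0.0]
force: [1.4, -1.0, -0.1]
opening: 0.004
```

play_rows --pt "0.04 0 0 0 0 -0.2 0" --pt "0.03 0 0 0 0 0 0"

```text
time_s: 19.02
ee_pos: [605.6, -6.9, 20.3]
tcp_rot: [0.618, 0.786, -0.0, 0.001]
force: [1.6, -7.0, 0.4]
opening: 0.005
```

```bash
python3 - <<'E'
from arc import *
st();arc()
E
```

```text
t 19.02 rail [23.6  2.4 20.3] yang -0.7 ztool [ 0.001 -0.002 -1.   ] F [ 1.6 -7.   0.4] op 0.01 J [-0.12  0.57  1.66 -0.    0.91 -0.36]
implied a 1.558 along u 73.8 behind t -14.7
```

play_rows --pt "0.03 0 0 0 0 0 0" --pt "0 0 0 0 0 0 0"

```text
time_s: 19.27
ee_pos: [605.5, -6.7, 20.3]
tcp_rot: [0.618, 0.786, -0.001, 0.001]
force: [1.1, -9.6, -0.9]
opening: 0.007
```

play_rows --pt "-0.1 0 0 0 0 0 0" --pt "-0.4 0 0 0 0 0 0" --pt "-0.4 0 -0.5 0 0 0 0" --pt "0 0 -1 0 0 0 0" --pt "-0.6 0 -0.8 0 0 0 0"

```text
time_s: 19.9
ee_pos: [622.2, -77.3, 136.6]
tcp_rot: [0.618, 0.786, 0.0, -0.001]
force: [0.6, -0.9, -0.3]
opening: 0.006
```

play_rows --pt "-0.9 0 -0.2 0 0 0 0" --pt "-0.9 0 -0.2 0 0 0 0" --pt "-0.9 0 0 0 0 0 0" --pt "-0.6 0 0 0 0 0 0" --pt "0 0 0 0 0 0 0"

```text
time_s: 20.52
ee_pos: [661.3, -240.9, 154.7]
tcp_rot: [0.62, 0.785, -0.0, 0.0]
force: [-0.4, 1.2, -0.3]
opening: 0.008
```

```bash
python3 - <<'E'
from arc import *
st()
s=env.snapshot('side');a=s['color'][150:270,190:330,::-1];cv2.imwrite('pics/s20.png',cv2.resize(a,None,fx=5,fy=5,interpolation=2))
t=env.snapshot('top');a=t['color'][110:260,170:340,::-1];cv2.imwrite('pics/t20.png',cv2.resize(a,None,fx=4,fy=4,interpolation=2))
for n,P in [('d%d'%i,(0,170-40*i,63)) for i in range(4)]+[('peg',(27,18,63)),('piv',(-50,18,49)),('end',(35,18,47))]:
    print(n,((proj(s,w(p,P))[0]-[190,150]+.5)*5-.5).round(),((proj(t,w(p,P))[0]-[170,110]+.5)*4-.5).round())
E
```

```text
t 20.52 rail [  19.6 -238.2  154.7] yang -0.9 ztool [-0. -0. -1.] F [-0.4  1.2 -0.3] op 0.01 J [-0.45  0.54  1.31 -0.    1.29 -0.68]
d0 [186.  66.] [118. 365.]
d1 [224.  98.] [169. 353.]
d2 [265. 131.] [221. 341.]
d3 [306. 165.] [273. 329.]
peg [372. 171.] [306. 285.]
piv [282. 248.] [329. 385.]
end [380. 181.] [304. 278.]
```

View pics/s20.png

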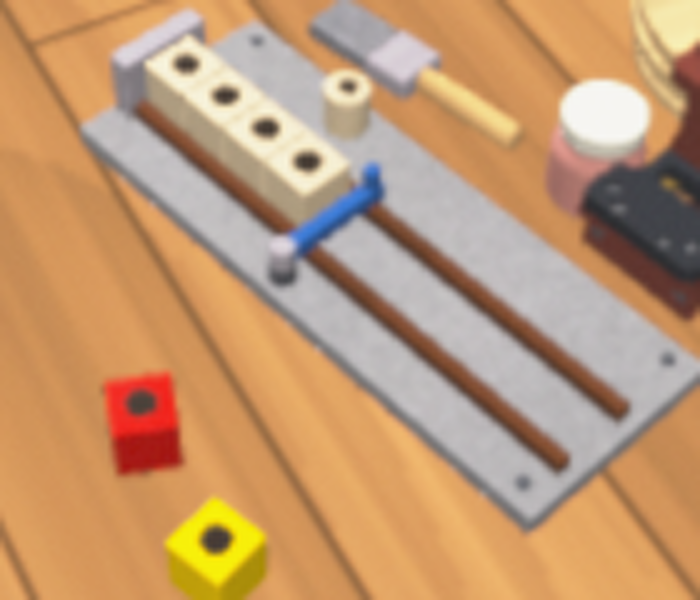

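View pics/t20.png

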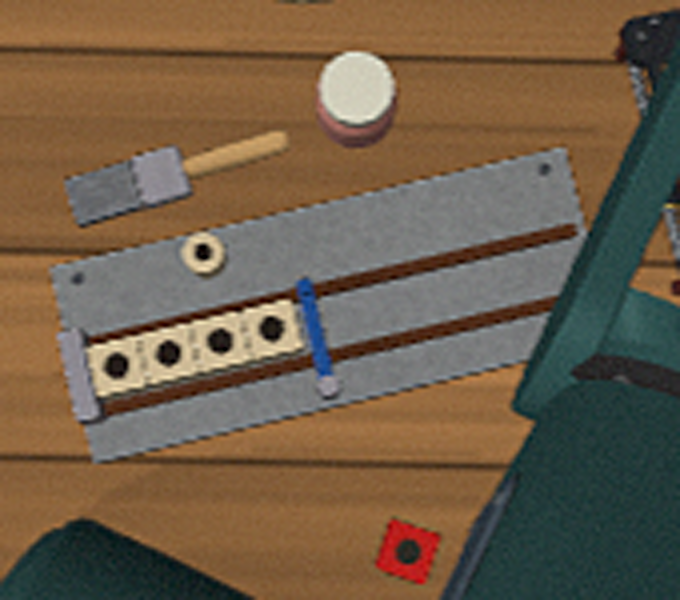

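Both pictures match the predicted final state. The dots sit at their home positions, e.g. (186,64) to (307,161) in the side crop. The catch's peg is at (372,172) against a predicted (372,171), so it stands square across the channel. The stub, jar, brush and the red and yellow blocks have not moved.

```bash
python3 - <<'E'
from plant import env
print(env.hand_in())
E
```

```text
the job is handed in; nothing more can be done
None
```

I pushed the row home against the end stop, then swung the blue catch square behind it, and handed the job in at about 20.6 s.

- **Row:** I pushed only on prop4's back, about 20 mm above the channel floor, at 3–7 N. At the stop the force rose to about 16 N with no further movement. Afterwards all four dots in both cameras lay within about 1–2 mm of their home positions, and no gaps showed.
- **Catch:** I pushed it round by its peg until it met its limit at about 10 N. The peg and bar then matched the position for 1.57 rad in both views. The robot was clear of everything at hand-in.
- **Other things on the bench:** The stub, jar, brush and the red and yellow blocks looked unmoved in the last pictures. I did not re-check the vase, mug and modelling tool, but the arm only passed well above that side.

**Fingertip height:** The images put the fingertips about 30 mm higher along the tool than the reported TCP. Because of that, my first approach passed just over the top of prop4. It read no contact force and the row did not shift in the pictures, but the pictures alone cannot rule out a very light touch on top. I lifted off, measured the offset from the depth image and used it for the rest of the job.

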